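Post the red bin tag into the cellar's tag box

ROBOT

A 6-joint arm with a two-finger parallel gripper is mounted at the origin on the work surface. World frame = base frame: x ahead of the robot, y to its left, z up, the work surface at z = 0. Lengths are in m, angles in degrees, forces in N, time in s.
With the tool pointing down it reaches from about 0.375 to 0.9 m from the base axis. Payload 3.1 kg.
Tool frame: the origin (TCP) lies at the very end of the fingers, on their centre line; the grasp point (between the pads) lies behind it (bot.grip_depth is the z of the grasp point in the tool frame, in m); z points along the fingers, y is the direction in which the jaws open and shut (so a half turn about z gives the same grasp; the last joint's range is limited). The gripper opens to 87 mm and grips with 3 to 60 N. Pads are 19 mm wide; open, the fingers measure 117 mm over their backs; the gripper's body (75 mm by 190 mm) begins 51 mm behind the grasp point.
Start: joints at [54.345, 30.224, 82.088, -0, 67.689, -10.227], TCP at [0.268, 0.564, 0.223] pointing down, gripper open.
Joint ranges: [-176.69, 176.69], [-43.24, 126.21], [12.49, 139.97], [-82, 262], [0, 151.66], [-163.58, 163.58]. Speed limits (degrees/s): [159.86, 159.86, 180, 180, 180, 180].

INTERFACE

Orientations are given as a 3x3 rotation matrix whose columns are the frame's x, y, z axes.
In Python, from rig import bot, vision gives the robot as it stands. The module is installed in compiled form; this text tells all that it offers.
- The arm moves only by the shell command python3 -m jog 'ROWS'. ROWS is JSON, a list of rows, each a list of 3 entries, a list of its own where there are three numbers: the shift along the tool's x, y, z in mm, then the turn, a rotation vector about the tool's x, y, z in degrees, then the closure, from 0 (fully open) to 1 (shut). In form: [[[dx, dy, dz], [wx, wy, wz], fingers], ...]. A call has 1 to 12 rows; each row is the pose to reach, as a shift and turn from the pose commanded when the call began, along the tool's axes at that moment; what a row does not reach only later rows make up. A row lasts 1/12 s, in which the tool goes at most 41.7 mm and 7.16 degrees, less where a joint would pass 70% of its speed; a pose out of reach is approached as far as the arm can. A call with a gripper value outside its range is refused whole. The fingers move at their own pace and stop on an object; the grip force is fixed at half the most. Time passes only in rows, so rows that repeat a pose let the fingers close. It gives the time, the measured TCP pose, the force and the opening at its end, in the units of the state.
- bot.read_state(): the state, without advancing time (a new reading comes with each control period).
- vision.capture(name): name is "scene" or "top" or "wrist"; returns the picture (384x512x3 uint8, red, green, blue); there is no depth.
- vision.camera_info(name): a dict with "intrinsics" (3x3 intrinsics, pixels), "camera_from_world" (4x4, takes a point from world to camera coordinates); the wrist camera has in their place "mount" (4x4, takes a point from camera to tool coordinates, whose origin is the TCP and whose axes are the flange's). Camera axes: x right, y up, looking along -z (the intrinsics and any distortion apply to the point x, -y, -z); pixel columns grow to the right and rows downward; lengths in m; the calibration is good to about 2 mm. The wrist camera is an equidistant fisheye: a pixel r from the principal point sees the ray r / f radians off the axis. A picture is of the moment at which its call begins: read the wrist's pose just before it. camera_info takes no time and is no camera call.
- bot.hand_in(): hands the job in, once; it reports no verdict.
The state is a dict: "time_s": time; "joint_positions": joint angles; "qvel": joint speeds; "tau": joint torques, N m; "position": TCP position; "tcp_rot": TCP orientation; "force": force on the tool from outside, world axes, zero at the start; "moment": the same for the moment, N m; "opening": opening from 0.0 (shut) to 1.0 (fully open).
Only numpy, scipy, OpenCV 4.12 (cv2) and the standard library are available. Lean on these libraries where they do the work, as an engineer would, in place of code of your own. Each camera call takes 0.05 s, during which the arm holds its last target. There are 200 camera calls.

TASK

The last bottle of the red bin has been sold: take the red tag out of the tag rack and post it upright through the slot in the top of the tag box, pushing it past the sprung leaves until it drops right inside. The slot plate is fixed somewhat off the middle of the lid, so feel for the slot gently and never force the tag against the plate or lean hard on the box (stay well under 40 N). Leave the white and green tags in the rack and do not knock the green bottle, the tumbler or the candle holder.

Things in the scene. Friction and masses are not known exactly. Their poses are not given: they have to be found in the camera images.
- tag_red_center (a point): Centre, half-way up, of the red tag, a rigid plastic paddle 8 mm thick (its x) and 100 mm tall (its z, up), 50 to 85 g. Lower 55 mm: body 60 mm wide (its y; bottom 5 mm only 54 wide) with a paper label. Above it a centred grip tab 26 mm wide, 45 mm tall, to the top: finish by pushing on its top, as fingers do not fit the slot. Stands loosely in one of the rack's three grooves, which one varies.
- tag_white_center (a point): Centre, half-way up, of the white tag, a bystander in another groove; axes and size as the red one.
- tag_green_center (a point): Centre, half-way up, of the green tag, a bystander in another groove; axes and size as the red one.
- tag_rack: Fixed wooden rack, 250 (x) by 94 (y) mm, 34 mm tall; origin under its centre on the bench. Three grooves lie across it at its x = -80, 0 and +80 mm, each 11 mm wide (x) and 63 mm long (y), floor 8 mm above the bench, so that the tags stand with their thickness along the rack's x and stick out 74 mm above it.
- tag_box: Fixed light-wood posting box, 140 by 140 mm, 140 mm tall to its lid, far wall (+x) clear; origin under its centre on the bench, z up. Inner floor 8 mm above the origin. On the lid lies a dark steel slot plate, 92 (x) by 104 (y) mm, 10 mm thick: flat top 150 mm above the origin. The upright slot through it is 10 mm wide (box x) and 66 mm long (box y).
- bottle_a: Bystander: green wine bottle standing on the left, 76 mm across, 290 mm tall; origin under its centre.
- tumbler: Bystander: glass tumbler beyond the rack and box, 72 mm across, 90 mm tall; origin under its centre.
- candle_holder: Bystander: brass candle holder on the right, 90 mm across, 80 mm tall; origin under its centre.
- lid_center (a point): Point over the middle of the box, level with the slot plate's top (150 mm up); axes as the box. The slot is central in its plate, but the plate is fixed off-centre along the box's x by up to 12 mm either way, different each time and not measured: find the slot by touch or look. Along y the slot is centred here.
- leaves (a point): Point 20 mm below lid_center, inside. Just under the plate two steel leaves, sprung shut, close the slot from its -x side, 24 mm either side of its middle, reaching 17 mm below the plate; guide walls at +x and its ends. Passing them takes 4 to 15 N. They pinch the tag's wide body, so it stays stuck if let go half-way; once only the narrow tab is between them (some 20 mm sticking out) it drops.
Things that resemble listed ones, but are neither listed nor needed, are in the scene too. There is more than one size of the part that bears tag_red_center; the job needs the larger.

How it is judged (in metres and radians):
On the way, in this order (a step that is already met when the one before it is completed fails the run):
1. the red tag is lifted clear of the rack (height (world z) of tag_red_center above 0.1 m), for 0.2 s.
2. the red tag stands upright, part-way down in the slot (its bottom more than 10 mm below the plate's top) (z of tag_red_center in the frame of tag_box between 0.125 and 0.19 m and x of tag_red_center in the frame of tag_box between -0.02 and 0.02 m and y of tag_red_center in the frame of tag_box between -0.01 and 0.01 m and angle between tag_red_center's own z axis and vertical below 0.25 rad), for 0.1 s.
At the end, for the whole second after the job is handed in: The red tag lies wholly inside the tag box (its centre less than 85 mm above the bench and within the box's walls), at rest; the white and green tags are still in their grooves (moved less than 15 mm) (z of tag_red_center in the frame of tag_box between 0 and 0.085 m and x of tag_red_center in the frame of tag_box between -0.066 and 0.066 m and y of tag_red_center in the frame of tag_box between -0.066 and 0.066 m and linear speed of tag_red below 0.03 m/s and distance of each of tag_white_center, tag_green_center from where it was at the start of the episode below 0.015 m); the robot touches nothing.
It fails at once if the red tag is pressed against the tag box with more than 40 N while being posted (contact force between tag_red and tag_box above 40 N and z of tag_red_center in the frame of tag_box above 0.135 m).
It fails at once if the robot presses on the tag box with more than 40 N (contact force between any of the fingers, the arm and tag_box above 40 N).
It fails at once if a white or green tag is pulled or knocked out of place by more than 30 mm (distance of any of tag_white_center, tag_green_center from where it was at the start of the episode above 0.03 m).
It fails at once if the green bottle, the tumbler or the candle holder is moved by more than 30 mm (distance of any of bottle_a, tumbler, candle_holder from where it was at the start of the episode above 0.03 m).
It also fails if it takes over 72 s, if anything falls off the work surface, if the arm or the gripper's body presses on something with over 40 N, if the wrist force passes 120 N, or if a joint passes its speed limit or range.

## Working session

There is one attempt and no reset: what is moved stays moved. The work goes in short steps, Python scripts to look and compute and a shell command to move; the robot and the scene stay as the last step left them, time stands still between calls to the robot, and variables do not carry over. Pictures are saved under pics/ and viewed, about 8 in all and at most 12, crops included, and the job is handed in when it is done.

```bash
mkdir -p pics; cat > h.py <<'E'
import numpy as np, cv2
from rig import bot, vision
def snap(n,f):
    im=vision.capture(n); cv2.imwrite('pics/'+f,im[:,:,::-1]); return im
def ray(n,uv):
    c=vision.camera_info(n); K=np.array(c['intrinsics']); T=np.array(c['camera_from_world'])
    d=np.linalg.inv(K)@[uv[0],uv[1],1]; d=d*[1,-1,-1]
    R=T[:3,:3]; return -R.T@T[:3,3], R.T@d
def onz(n,uv,z):
    o,d=ray(n,uv); return o+d*(z-o[2])/d[2]
def proj(n,p):
    c=vision.camera_info(n); K=np.array(c['intrinsics']); T=np.array(c['camera_from_world'])
    q=T[:3,:3]@np.array(p)+T[:3,3]; q=K@(q*[1,-1,-1]); return q[:2]/q[2]
def wpix(uv,z,s):
    c=vision.camera_info('wrist'); K=np.array(c['intrinsics']); M=np.array(c['mount'])
    x=(uv[0]-K[0,2])/K[0,0]; y=(uv[1]-K[1,2])/K[1,1]; r=np.hypot(x,y)
    d=np.array([np.sin(r)*x/r,-np.sin(r)*y/r,-np.cos(r)])
    R=np.array(s['tcp_rot']); d=R@M[:3,:3]@d; o=R@M[:3,3]+np.array(s['position'])
    return o+d*(z-o[2])/d[2]
E
python3 - <<'E'
from h import *
print(bot.grip_depth); s=bot.read_state(); print(s)
a=snap('top','top.png'); b=snap('scene','scene.png')
for n in('top','scene','wrist'):
  print({k:(np.round(v,3).tolist() if not isinstance(v,str) else v) for k,v in vision.camera_info(n).items()})
E
```

```text
-0.0187
{'time_s': 0.0, 'joint_positions': array([ 5.43448689e+01,  3.02769418e+01,  8.21540739e+01, -2.93675600e-03,
        6.76887870e+01, -1.02279856e+01]), 'qvel': array([-0.05452012, -0.03908259, -0.03600512,  0.02487978, -0.01796673,
        0.04321749]), 'tau': array([-8.51471623e-05, -4.40047038e+01, -1.76593870e+01,  6.33276463e-02,
        5.84641483e-02, -1.87565424e-04]), 'position': array([0.26792509, 0.56387472, 0.22160617]), 'tcp_rot': array([[-9.03140156e-01,  4.29344228e-01, -1.18029438e-03],
       [ 4.29345727e-01,  9.03138564e-01, -1.72661987e-03],
       [ 3.24655098e-04, -2.06613409e-03, -9.99997813e-01]]), 'force': array([0.07358254, 0.25118728, 0.03468928]), 'moment': array([ 0.01522312,  0.01390783, -0.08295581]), 'opening': 1.0002053644339013}
{'intrinsics': [[346.65, 0.0, 262.786], [0.0, 346.65, 192.621], [0.0, 0.0, 1.0]], 'camera_from_world': [[-0.086, -0.996, -0.002, 0.041], [0.975, -0.085, 0.206, -0.599], [-0.205, 0.016, 0.979, -1.132], [0.0, 0.0, 0.0, 1.0]]}
{'intrinsics': [[352.238, 0.0, 259.694], [0.0, 352.238, 196.697], [0.0, 0.0, 1.0]], 'camera_from_world': [[-0.817, 0.577, -0.015, 0.482], [-0.327, -0.442, 0.836, 0.108], [0.475, 0.687, 0.549, -1.401], [0.0, 0.0, 0.0, 1.0]]}
{'intrinsics': [[297.319, 0.0, 253.479], [0.0, 297.319, 191.026], [0.0, 0.0, 1.0]], 'mount': [[-0.0, 0.959, 0.283, 0.078], [1.0, -0.0, 0.002, -0.0], [0.002, 0.283, -0.959, -0.162], [0.0, 0.0, 0.0, 1.0]]}
```

View pics/top.png

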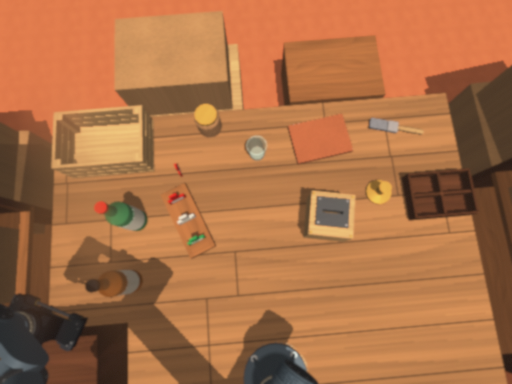

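View pics/scene.png

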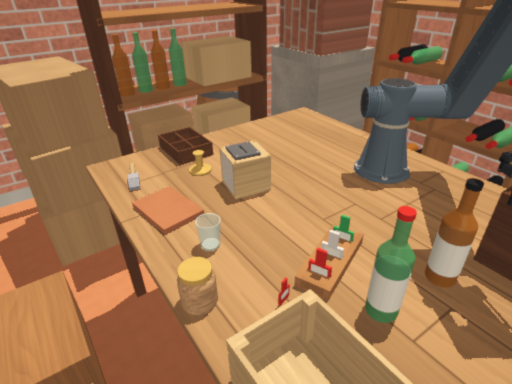

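The top view shows the rack around (190,218), with red at (177,197), white at (185,217) and green at (196,239). The smaller red decoy is at (178,168). The box is at (332,213), with its slot running along the image u axis. Next I'll zoom in on both.

```bash
python3 - <<'E'
from h import *
a=cv2.imread('pics/top.png'); b=cv2.imread('pics/scene.png')
r=lambda i,s:cv2.resize(i,None,fx=s,fy=s,interpolation=cv2.INTER_CUBIC)
A=r(a[155:265,155:220],5)   # 325x550
B=r(a[180:250,295:370],5)   # 375x350
C=r(b[130:200,215:275],3.5)
o=np.zeros((600,720,3),np.uint8); o[:550,:325]=A; o[:350,335:710]=B; o[352:352+C.shape[0],335:335+C.shape[1]]=C
cv2.imwrite('pics/c1.png',o)
E
```

```text
(no output)
```

View pics/c1.png

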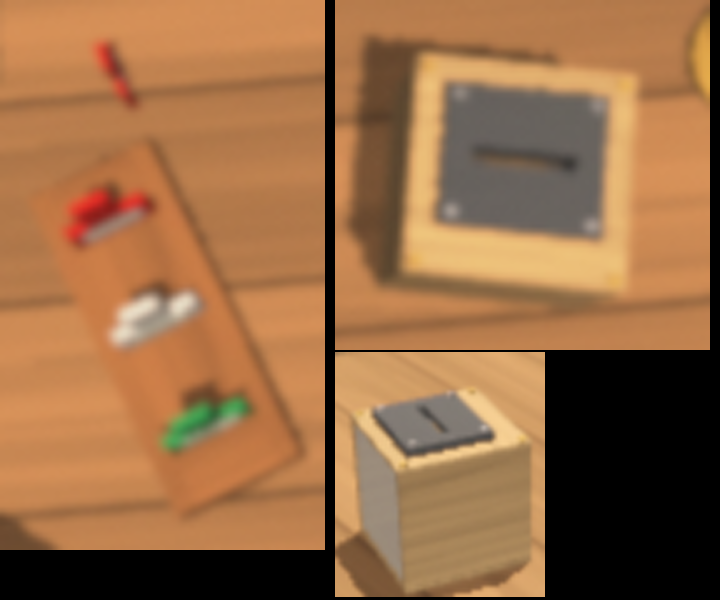

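```bash
python3 - <<'E'
from h import *
A=lambda x,y:(x/5+155-.4,y/5+155-.4); B=lambda x,y:((x-335)/5+295-.4,y/5+180-.4)
def show(t,pts,z):
    P=np.array([onz('top',p,z)[:2] for p in pts]); print(t,P.round(4).tolist(),'mean',P.mean(0).round(4)); return P
def ang(a,b): d=b-a; return np.degrees(np.arctan2(d[1],d[0])).round(1),np.linalg.norm(d).round(4)
P=show('rack',[A(150,138),A(30,195),A(185,518),A(302,455)],.034); print([ang(P[i],P[(i+1)%4]) for i in range(4)])
for n,l,r,t in(('red',(70,237),(150,204),(97,205)),('white',(113,338),(200,302),(148,305)),('green',(167,442),(250,405),(195,410))):
    P=show(n+' body',[A(*l),A(*r)],.06); print(ang(*P)); show(n+' tab',[A(*t)],.106)
P=show('lid',[B(418,52),B(637,75),B(628,295),B(402,277)],.14); print([ang(P[i],P[(i+1)%4]) for i in range(4)])
P=show('plate',[B(445,82),B(608,97),B(602,238),B(435,222)],.15); print([ang(P[i],P[(i+1)%4]) for i in range(4)])
P=show('slot',[B(473,153),B(578,163)],.15); print(ang(*P))
E
```

```text
rack [[0.6677, 0.2621], [0.6337, 0.3481], [0.4002, 0.2489], [0.4357, 0.1673]] mean [0.5343 0.2566]
[(np.float64(111.6), np.float64(0.0925)), (np.float64(-157.0), np.float64(0.2536)), (np.float64(-66.5), np.float64(0.089)), (np.float64(22.2), np.float64(0.2506))]
red body [[0.5957, 0.3141], [0.6141, 0.2584]] mean [0.6049 0.2862]
(np.float64(-71.7), np.float64(0.0586))
red tab [[0.6063, 0.2836]] mean [0.6063 0.2836]
white body [[0.5235, 0.2871], [0.543, 0.2271]] mean [0.5332 0.2571]
(np.float64(-72.0), np.float64(0.0631))
white tab [[0.5366, 0.2525]] mean [0.5366 0.2525]
green body [[0.4503, 0.2535], [0.4702, 0.1968]] mean [0.4603 0.2252]
(np.float64(-70.7), np.float64(0.0601))
green tab [[0.4655, 0.225]] mean [0.4655 0.225 ]
lid [[0.5789, -0.1658], [0.5517, -0.3041], [0.4129, -0.2788], [0.4362, -0.1392]] mean [ 0.4949 -0.222 ]
[(np.float64(-101.1), np.float64(0.141)), (np.float64(169.6), np.float64(0.1411)), (np.float64(80.5), np.float64(0.1415)), (np.float64(-10.5), np.float64(0.1451))]
plate [[0.5559, -0.1791], [0.5373, -0.2809], [0.4488, -0.2649], [0.4678, -0.1623]] mean [ 0.5025 -0.2218]
[(np.float64(-100.3), np.float64(0.1035)), (np.float64(169.7), np.float64(0.0899)), (np.float64(79.5), np.float64(0.1043)), (np.float64(-10.8), np.float64(0.0897))]
slot [[0.509, -0.1913], [0.497, -0.2563]] mean [ 0.503  -0.2238]
(np.float64(-100.5), np.float64(0.0662))
```

```bash
python3 - <<'E'
from h import *
g=onz('top',(101,208),.29); b=onz('top',(92,286),.29); print('green',g,proj('top',[g[0],g[1],0]),proj('scene',g),'brown',b,proj('top',[b[0],b[1],0]),proj('scene',b))
print('scene check red top',proj('scene',[.607,.2865,.108]),'box slot',proj('scene',[.503,-.222,.15]))
s=bot.read_state(); R=np.array(s['tcp_rot']); p=np.array(s['position'])
t=np.array([.607,.2865,.36]); print('shift mm',(R.T@(t-p)*1000).round(1)); print(np.linalg.norm(g[:2]-t[:2]))
E
```

```text
green [0.54769278 0.43980684 0.29      ] [138.27016722 221.20641915] [406.92642965 208.6693444 ] brown [0.34127223 0.46135914 0.29      ] [132.74120295 281.15060629] [474.46882097 180.59201782]
scene check red top [321.25693026 248.87394309] box slot [242.7356814  149.00119247]
shift mm [-425.3 -105.3 -138.3]
0.1643786287711486
```

```bash
python3 -m jog '[[[0,0,-42],[0,0,0],0],[[0,0,-83],[0,0,0],0],[[0,0,-125],[0,0,0],0],[[0,0,-140],[0,0,0],0],[[-425,-105,-140],[0,0,42],0],[[-425,-105,-140],[0,0,42],0],[[-425,-105,-140],[0,0,42],0],[[-425,-105,-140],[0,0,42],0],[[-425,-105,-140],[0,0,42],0],[[-425,-105,-140],[0,0,42],0],[[-425,-105,-140],[0,0,42],0],[[-425,-105,-140],[0,0,42],0]]'
```

```text
time_s: 1.1
position: [0.5272, 0.3516, 0.362]
tcp_rot: [[-0.384, 0.923, -0.001], [0.923, 0.384, -0.0], [0.0, -0.001, -1.0]]
force: [0.5, 0.6, -0.0]
opening: 1.002
```

```bash
python3 -m jog '[[[-91,49,0],[0,0,0],0],[[-91,49,0],[0,0,0],0],[[-91,49,0],[0,0,0],0],[[-91,49,80],[0,0,0],0],[[-91,49,80],[0,0,0],0],[[-91,49,80],[0,0,0],0],[[-91,49,80],[0,0,0],0]]'
python3 - <<'E'
from h import *
s=bot.read_state(); im=snap('wrist','w1.png'); print(s['position'],s['tcp_rot'])
np.savez('w1.npz',p=s['position'],R=s['tcp_rot'])
E
```

```text
time_s: 1.68
position: [0.6047, 0.2874, 0.2798]
tcp_rot: [[-0.384, 0.923, -0.007], [0.923, 0.384, -0.002], [0.001, -0.007, -1.0]]
force: [0.2, -0.0, 0.2]
opening: 1.001
[0.60473357 0.28744408 0.27980515] [[-3.83607951e-01  9.23469068e-01 -7.05842564e-03]
 [ 9.23495597e-01  3.83604067e-01 -1.94995647e-03]
 [ 9.06916296e-04 -7.26644380e-03 -9.99973188e-01]]
```

View pics/w1.png

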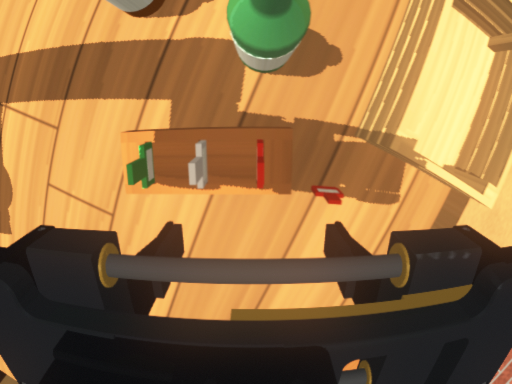

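The wrist view shows the rack level in the image. The red tag is edge-on at u≈260, v 140–188, and the fingertips are at (175,230) and (335,230). The bottle is well clear in the picture.

```bash
python3 - <<'E'
from h import *
d=np.load('w1.npz'); s={'position':d['p'],'tcp_rot':d['R']}
im=cv2.imread('pics/w1.png').astype(int); b,g,r=im[...,0],im[...,1],im[...,2]
m=(r-np.maximum(g,b)>90); m[:, :245]=0; m[:,280:]=0; m[:130]=0; m[195:]=0
for v in range(134,194,3):
    u=np.where(m[v])[0]; print(v,(u.min(),u.max()) if len(u) else None,end=' ')
ys,xs=np.where(m); print()
u=np.median(xs); 
for v,z in((ys.min(),.063),(ys.max(),.063),((ys.min()+ys.max())/2,.063)): print(v,wpix((u,v),z,s))
print('rack corners',wpix((124,131),.034,s),wpix((292,129),.034,s),wpix((290,194),.034,s))
R=d['R']
for z in(.063,.108):print((R.T@(wpix((u,164),z,s)-d['p'])*1000).round(1))
E
```

```text
134 None 137 None 140 (np.int64(258), np.int64(261)) 143 (np.int64(257), np.int64(263)) 146 (np.int64(257), np.int64(263)) 149 (np.int64(257), np.int64(263)) 152 (np.int64(257), np.int64(263)) 155 (np.int64(257), np.int64(263)) 158 (np.int64(258), np.int64(262)) 161 (np.int64(258), np.int64(263)) 164 (np.int64(257), np.int64(264)) 167 (np.int64(257), np.int64(264)) 170 (np.int64(257), np.int64(264)) 173 (np.int64(257), np.int64(264)) 176 (np.int64(257), np.int64(264)) 179 (np.int64(257), np.int64(264)) 182 (np.int64(257), np.int64(264)) 185 (np.int64(257), np.int64(263)) 188 (np.int64(257), np.int64(262)) 191 None 
140 [0.59739832 0.32068649 0.063     ]
188 [0.62212742 0.26189325 0.063     ]
164.0 [0.60954657 0.29175655 0.063     ]
rack corners [0.40876913 0.25822367 0.034     ] [0.63357023 0.34907479 0.034     ] [0.66907918 0.26284194 0.034     ]
[  1.9   7.7 216.8]
[ 10.9   6.8 171.8]
```

```bash
python3 -m jog '[[[2,6,40],[0,0,0],0],[[2,6,80],[0,0,0],0],[[2,6,120],[0,0,0],0],[[2,6,150],[0,0,0],0],[[2,6,175],[0,0,0],0],[[2,6,190],[0,0,0],0],[[2,6,200],[0,0,0],0],[[2,6,200],[0,0,0],0],[[2,6,200],[0,0,0],0],[[2,6,200],[0,0,0],0]]'
python3 -m jog '[[[0,0,0],[0,0,0],1],[[0,0,0],[0,0,0],1],[[0,0,0],[0,0,0],1],[[0,0,0],[0,0,0],1],[[0,0,0],[0,0,0],1],[[0,0,0],[0,0,0],1],[[0,0,0],[0,0,0],1],[[0,0,0],[0,0,0],1],[[0,0,0],[0,0,0],1],[[0,0,0],[0,0,0],1]]'
```

```text
time_s: 2.57
position: [0.6131, 0.2931, 0.0852]
tcp_rot: [[-0.384, 0.923, 0.005], [0.923, 0.384, 0.001], [-0.001, 0.005, -1.0]]
force: [-0.2, -0.3, -0.0]
opening: 1.001
time_s: 3.4
position: [0.6112, 0.2922, 0.0825]
tcp_rot: [[-0.384, 0.923, -0.0], [0.923, 0.384, -0.0], [0.0, -0.0, -1.0]]
force: [-0.7, -0.2, -1.1]
opening: 0.325
```

```bash
python3 -m jog '[[[0,0,0],[0,0,0],1],[[0,0,0],[0,0,0],1],[[0,0,0],[0,0,0],1],[[0,0,0],[0,0,0],1],[[0,0,0],[0,0,0],1],[[0,0,0],[0,0,0],1]]'
```

```text
time_s: 3.9
position: [0.611, 0.2922, 0.0825]
tcp_rot: [[-0.384, 0.923, -0.001], [0.923, 0.384, -0.0], [0.0, -0.001, -1.0]]
force: [-0.5, -0.9, -0.3]
opening: 0.095
```

```bash
python3 -m jog '[[[0,0,-10],[0,0,0],1],[[0,0,-25],[0,0,0],1],[[0,0,-50],[0,0,0],1],[[0,0,-80],[0,0,0],1],[[0,0,-115],[0,0,0],1],[[0,0,-150],[0,0,0],1],[[0,0,-180],[0,0,0],1],[[0,0,-200],[0,0,0],1],[[0,0,-200],[0,0,0],1],[[0,0,-200],[0,0,0],1]]'
python3 - <<'E'
from h import *
s=bot.read_state(); im=snap('wrist','w2.png'); print(s['position'],s['opening'],s['force'])
np.savez('w2.npz',p=s['position'],R=s['tcp_rot'])
cv2.imwrite('pics/w2c.png',cv2.resize(cv2.imread('pics/w2.png')[110:310,120:390],None,fx=2.9,fy=2.9))
E
```

```text
time_s: 4.73
position: [0.6118, 0.2925, 0.2846]
tcp_rot: [[-0.384, 0.923, 0.004], [0.923, 0.384, 0.001], [-0.0, 0.004, -1.0]]
force: [-0.1, 0.1, -1.2]
opening: 0.089
[0.61176404 0.29245315 0.28463964] 0.08897814102310787 [-0.05847952  0.07544134 -1.23108068]
```

View pics/w2c.png

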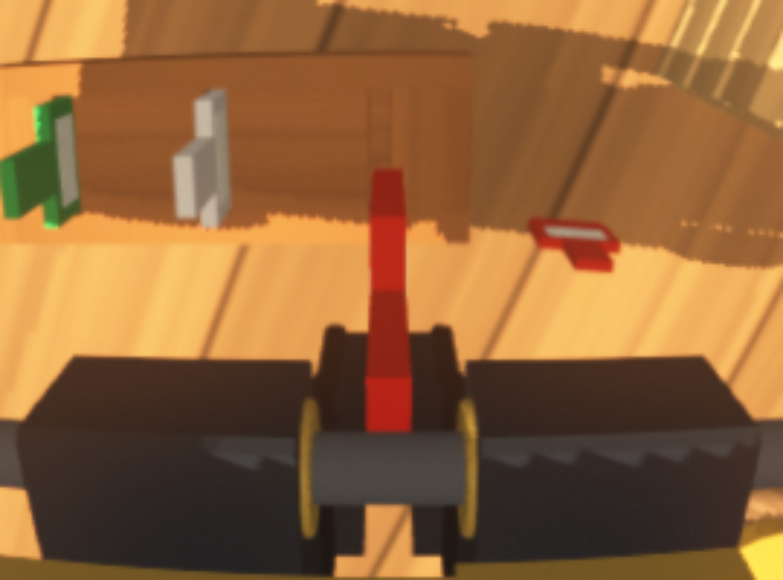

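```bash
python3 - <<'E'
from h import *
from scipy.optimize import least_squares
c=vision.camera_info('wrist'); K=np.array(c['intrinsics']); M=np.linalg.inv(np.array(c['mount']))
def wp(p):
    q=M[:3,:3]@np.array(p)+M[:3,3]; q=q*[1,-1,-1]; th=np.arctan2(np.hypot(q[0],q[1]),q[2]); n=np.hypot(q[0],q[1])
    return K[:2,:2]@(q[:2]/n*th)+K[:2,2]
ob=[(.013,-0.0,239.3),(.013,.045,210),(.030,.045,184.8),(.027,.1,168.6)]
f=lambda q:[wp([q[0]+a,0,b-q[1]])[1]-v for a,b,v in ob]
r=least_squares(f,[0,.028],x_scale=.01); print(r.x,r.fun)
s=bot.read_state(); R=np.array(s['tcp_rot']); p=np.array(s['position'])
t=np.array([.503,-.2228,.2846]); print((R.T@(t-p)*1000).round(1))
E
```

```text
[-0.00126367  0.02624405] [ 0.43579139 -0.67162711 -0.82679136  1.22189597]
[-434.1 -297.1   -2.1]
```

```bash
python3 -m jog '[[[-15,-10,0],[0,0,2],1],[[-40,-28,0],[0,0,5],1],[[-75,-52,0],[0,0,11],1],[[-109,-75,0],[0,0,16],1],[[-143,-98,0],[0,0,21],1],[[-177,-122,0],[0,0,26],1],[[-211,-145,0],[0,0,31],1],[[-245,-168,0],[0,0,33],1],[[-279,-192,0],[0,0,33],1],[[-313,-215,0],[0,0,33],1],[[-347,-239,0],[0,0,33],1],[[-372,-256,0],[0,0,33],1]]'
```

```text
time_s: 5.78
position: [0.5153, -0.152, 0.2803]
tcp_rot: [[0.183, 0.983, -0.004], [0.983, -0.183, 0.001], [0.0, -0.005, -1.0]]
force: [0.9, -0.0, -0.8]
opening: 0.085
```

```bash
python3 -m jog '[[[-30,0,0],[0,0,0],1],[[-55,1,0],[0,0,0],1],[[-70,1,0],[0,0,0],1],[[-70,1,10],[0,0,0],1],[[-70,1,25],[0,0,0],1],[[-70,1,25],[0,0,0],1],[[-70,1,25],[0,0,0],1],[[-70,1,25],[0,0,0],1]]'
python3 - <<'E'
from h import *
s=bot.read_state(); im=snap('wrist','w3.png'); print(s['position'],s['tcp_rot'],s['opening'],s['force'])
np.savez('w3.npz',p=s['position'],R=s['tcp_rot'])
cv2.imwrite('pics/w3c.png',cv2.resize(cv2.imread('pics/w3.png')[100:300,130:380],None,fx=3,fy=3))
E
```

```text
time_s: 6.45
position: [0.5057, -0.2175, 0.2568]
tcp_rot: [[0.18, 0.984, -0.001], [0.984, -0.18, 0.001], [0.001, -0.002, -1.0]]
force: [0.3, -0.5, -1.0]
opening: 0.086
[ 0.50573847 -0.21745539  0.25681911] [[ 0.17999785  0.98366592 -0.00146275]
 [ 0.98366649 -0.17999605  0.00128492]
 [ 0.00100064 -0.00167014 -0.9999981 ]] 0.0860222874008296 [ 0.28677407 -0.49379822 -1.02124388]
```

View pics/w3c.png

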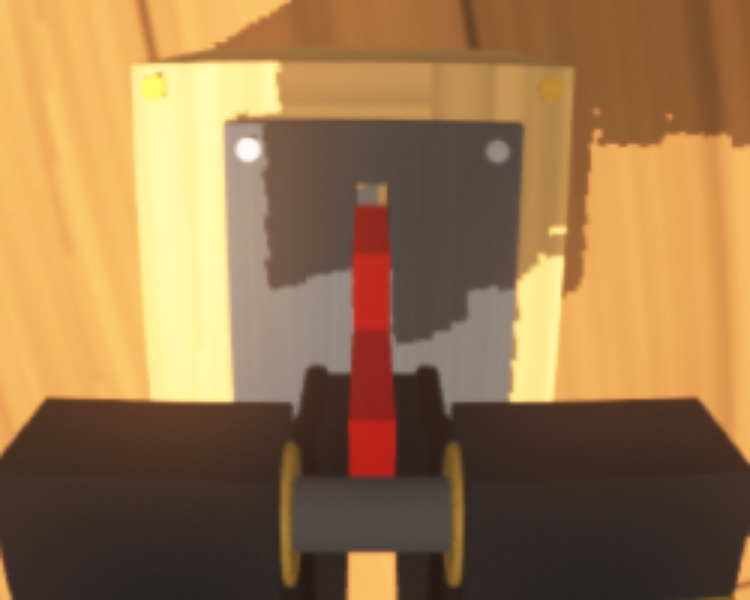

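```bash
python3 - <<'E'
from h import *
d=np.load('w3.npz'); s={'position':d['p'],'tcp_rot':d['R']}; R=d['R']
C=lambda x,y:(x/3+130-.33,y/3+100-.33)
for n,c,z in(('slotend',(372,184),.15),('slotL',(357,192),.15),('slotR',(387,192),.15),('plate far L',(226,122),.15),('plate far R',(522,124),.15),('plateL',(233,390),.15),('plateR',(509,390),.15),('lidL',(133,65),.14),('lidR',(573,66),.14),('tag bottom',(372,207),.183),('tag shoulder',(372,253),.238)):
    print(n,(R.T@(wpix(C(*c),z,s)-d['p'])*1000).round(1))
E
```

```text
slotend [ 2.650e+01 -1.000e-01  1.068e+02]
slotL [ 24.   -4.7 106.9]
slotR [ 24.    4.5 106.8]
plate far L [ 46.1 -44.7 106.9]
plate far R [ 45.5  45.7 106.8]
plateL [-42.5 -46.3 106.9]
plateR [-42.4  45.3 106.7]
lidL [ 64.1 -76.1 117. ]
lidR [ 63.2  63.3 116.8]
tag bottom [26.4 -0.1 73.8]
tag shoulder [28.5 -0.1 18.8]
```

```bash
python3 -m jog '[[[-5,0,8],[0,0,0],1],[[-5,0,18],[0,0,0],1],[[-5,0,25],[0,0,0],1],[[-5,0,29],[0,0,0],1],[[-5,0,29],[0,0,0],1],[[-5,0,29],[0,0,0],1],[[-5,0,29],[0,0,0],1]]'
python3 -m jog '[[[0,0,1],[0,0,0],1],[[0,0,2],[0,0,0],1],[[0,0,3],[0,0,0],1],[[0,0,4],[0,0,0],1],[[0,0,4],[0,0,0],1],[[0,0,4],[0,0,0],1]]'
```

```text
time_s: 7.08
position: [0.5052, -0.2236, 0.2287]
tcp_rot: [[0.181, 0.983, 0.0], [0.983, -0.181, -0.0], [-0.0, 0.0, -1.0]]
force: [0.1, -1.0, -0.9]
opening: 0.092
time_s: 7.58
position: [0.505, -0.2234, 0.2245]
tcp_rot: [[0.181, 0.983, -0.0], [0.983, -0.181, 0.0], [0.0, -0.0, -1.0]]
force: [-0.1, 0.5, -0.9]
opening: 0.087
```

```bash
python3 -m jog '[[[0,0,0.7],[0,0,0],1],[[0,0,1.4],[0,0,0],1],[[0,0,2],[0,0,0],1],[[0,0,2],[0,0,0],1]]'
python3 -m jog '[[[0,0,0.7],[0,0,0],1],[[0,0,1.4],[0,0,0],1],[[0,0,2],[0,0,0],1],[[0,0,2],[0,0,0],1]]'
```

```text
time_s: 7.92
position: [0.5049, -0.2234, 0.2224]
tcp_rot: [[0.181, 0.983, -0.0], [0.983, -0.181, 0.0], [0.0, -0.0, -1.0]]
force: [0.6, 1.2, 0.3]
opening: 0.092
time_s: 8.25
position: [0.5049, -0.2234, 0.2204]
tcp_rot: [[0.181, 0.983, -0.0], [0.983, -0.181, 0.0], [0.0, -0.0, -1.0]]
force: [0.9, -0.3, -0.5]
opening: 0.088
```

```bash
python3 -m jog '[[[0,0,0.7],[0,0,0],1],[[0,0,1.4],[0,0,0],1],[[0,0,2],[0,0,0],1],[[0,0,3],[0,0,0],1],[[0,0,3],[0,0,0],1]]'
python3 -m jog '[[[0,0,0.7],[0,0,0],1],[[0,0,1.4],[0,0,0],1],[[0,0,2],[0,0,0],1],[[0,0,3],[0,0,0],1],[[0,0,3],[0,0,0],1]]'
python3 -m jog '[[[0,0,0.7],[0,0,0],1],[[0,0,1.4],[0,0,0],1],[[0,0,2],[0,0,0],1],[[0,0,3],[0,0,0],1],[[0,0,3],[0,0,0],1]]'
```

```text
time_s: 8.67
position: [0.5049, -0.2234, 0.2173]
tcp_rot: [[0.181, 0.983, -0.0], [0.983, -0.181, 0.0], [0.0, -0.0, -1.0]]
force: [-0.3, -0.8, -0.5]
opening: 0.088
time_s: 9.08
position: [0.5049, -0.2234, 0.2143]
tcp_rot: [[0.181, 0.983, -0.0], [0.983, -0.181, 0.0], [0.0, -0.0, -1.0]]
force: [-0.4, 0.2, -0.6]
opening: 0.088
time_s: 9.5
position: [0.5049, -0.2234, 0.2113]
tcp_rot: [[0.181, 0.983, -0.0], [0.983, -0.181, 0.0], [0.0, -0.0, -1.0]]
force: [0.1, 0.0, -0.5]
opening: 0.09
```

No contact at 13 mm down, so the tag is in the slot. I'll keep lowering it against the leaves.

```bash
python3 -m jog '[[[0,0,1],[0,0,0],1],[[0,0,2],[0,0,0],1],[[0,0,3],[0,0,0],1],[[0,0,4],[0,0,0],1],[[0,0,5],[0,0,0],1],[[0,0,5],[0,0,0],1]]'
python3 -m jog '[[[0,0,1],[0,0,0],1],[[0,0,2],[0,0,0],1],[[0,0,3],[0,0,0],1],[[0,0,4],[0,0,0],1],[[0,0,5],[0,0,0],1],[[0,0,5],[0,0,0],1]]'
python3 -m jog '[[[0,0,1],[0,0,0],1],[[0,0,2],[0,0,0],1],[[0,0,3],[0,0,0],1],[[0,0,4],[0,0,0],1],[[0,0,5],[0,0,0],1],[[0,0,5],[0,0,0],1]]'
```

```text
time_s: 10.0
position: [0.5051, -0.2235, 0.2064]
tcp_rot: [[0.181, 0.983, 0.0], [0.983, -0.181, 0.0], [0.0, 0.0, -1.0]]
force: [0.0, -0.1, -0.8]
opening: 0.086
time_s: 10.5
position: [0.5054, -0.2237, 0.2037]
tcp_rot: [[0.182, 0.983, 0.002], [0.983, -0.182, -0.001], [-0.001, 0.002, -1.0]]
force: [-1.5, 1.0, 11.0]
opening: 0.087
time_s: 11.0
position: [0.5054, -0.2239, 0.1988]
tcp_rot: [[0.182, 0.983, 0.002], [0.983, -0.182, -0.001], [-0.001, 0.002, -1.0]]
force: [-2.4, 0.6, 11.3]
opening: 0.083
```

```bash
python3 -m jog '[[[0,0,1],[0,0,0],1],[[0,0,2],[0,0,0],1],[[0,0,3],[0,0,0],1],[[0,0,4],[0,0,0],1],[[0,0,5],[0,0,0],1],[[0,0,6],[0,0,0],1],[[0,0,7],[0,0,0],1],[[0,0,7],[0,0,0],1]]'
python3 -m jog '[[[0,0,1],[0,0,0],1],[[0,0,2],[0,0,0],1],[[0,0,3],[0,0,0],1],[[0,0,4],[0,0,0],1],[[0,0,5],[0,0,0],1],[[0,0,6],[0,0,0],1],[[0,0,7],[0,0,0],1],[[0,0,8],[0,0,0],1],[[0,0,9],[0,0,0],1],[[0,0,10],[0,0,0],1],[[0,0,10],[0,0,0],1]]'
python3 - <<'E'
from h import *
s=bot.read_state(); im=snap('wrist','w4.png'); print(s['position'],s['force'])
np.savez('w4.npz',p=s['position'],R=s['tcp_rot'])
cv2.imwrite('pics/w4c.png',cv2.resize(cv2.imread('pics/w4.png')[100:300,130:380],None,fx=3,fy=3))
E
```

```text
time_s: 11.67
position: [0.5053, -0.2238, 0.191]
tcp_rot: [[0.182, 0.983, 0.001], [0.983, -0.182, -0.001], [-0.001, 0.002, -1.0]]
force: [-1.7, 0.3, 8.1]
opening: 0.091
time_s: 12.58
position: [0.5053, -0.2239, 0.1809]
tcp_rot: [[0.182, 0.983, 0.001], [0.983, -0.182, -0.001], [-0.001, 0.002, -1.0]]
force: [-1.2, 0.3, 7.6]
opening: 0.093
[ 0.50533737 -0.22391792  0.18091491] [-1.17547703  0.28247017  7.56329522]
```

View pics/w4c.png

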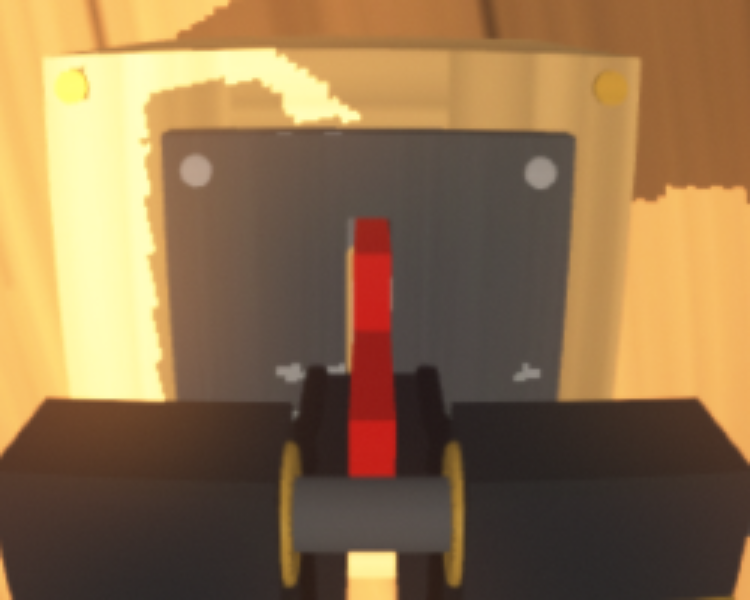

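The tag sits in the slot at u≈372 with no slip in the grip: the tab top is still at v≈418–475 and the shoulder at v≈253. I'll continue down to about 7 mm above the plate.

```bash
python3 -m jog '[[[0,0,1],[0,0,0],1],[[0,0,2],[0,0,0],1],[[0,0,3],[0,0,0],1],[[0,0,4],[0,0,0],1],[[0,0,5],[0,0,0],1],[[0,0,6],[0,0,0],1],[[0,0,7],[0,0,0],1],[[0,0,8],[0,0,0],1],[[0,0,9],[0,0,0],1],[[0,0,10],[0,0,0],1],[[0,0,11],[0,0,0],1],[[0,0,12],[0,0,0],1]]'
python3 -m jog '[[[0,0,1],[0,0,0],1],[[0,0,2],[0,0,0],1],[[0,0,3],[0,0,0],1],[[0,0,4],[0,0,0],1],[[0,0,5],[0,0,0],1],[[0,0,6],[0,0,0],1],[[0,0,7],[0,0,0],1],[[0,0,8],[0,0,0],1],[[0,0,9],[0,0,0],1],[[0,0,10],[0,0,0],1],[[0,0,10],[0,0,0],1]]'
```

```text
time_s: 13.63
position: [0.5053, -0.224, 0.1691]
tcp_rot: [[0.182, 0.983, 0.001], [0.983, -0.182, -0.001], [-0.001, 0.001, -1.0]]
force: [-2.1, 1.7, 8.9]
opening: 0.089
time_s: 14.55
position: [0.5053, -0.224, 0.1589]
tcp_rot: [[0.182, 0.983, 0.001], [0.983, -0.182, -0.001], [-0.001, 0.001, -1.0]]
force: [-2.5, 0.5, 7.0]
opening: 0.089
```

```bash
python3 -m jog '[[[0,0,1],[0,0,0],1],[[0,0,2],[0,0,0],1],[[0,0,2],[0,0,0],1],[[0,0,1],[0,0,0],0.6],[[0,0,0],[0,0,0],0.6],[[0,0,0],[0,0,0],0.6],[[0,0,0],[0,0,0],0.6],[[0,0,0],[0,0,0],0.6],[[0,0,0],[0,0,0],0.6],[[0,0,0],[0,0,0],0.6],[[0,0,0],[0,0,0],0.6]]'
```

```text
time_s: 15.47
position: [0.505, -0.2234, 0.1574]
tcp_rot: [[0.181, 0.983, -0.0], [0.983, -0.181, 0.0], [0.0, -0.0, -1.0]]
force: [-0.7, 0.7, -0.4]
opening: 0.394
```

```bash
python3 -m jog '[[[0,0,-10],[0,0,0],0.6],[[0,0,-25],[0,0,0],0.6],[[0,0,-45],[0,0,0],0.6],[[0,0,-55],[0,0,0],0.6],[[0,0,-55],[0,0,0],1],[[0,0,-55],[0,0,0],1],[[0,0,-55],[0,0,0],1],[[0,0,-55],[0,0,0],1],[[0,0,-55],[0,0,0],1],[[0,0,-55],[0,0,0],1],[[0,0,-55],[0,0,0],1],[[0,0,-55],[0,0,0],1]]'
python3 - <<'E'
from h import *
s=bot.read_state(); im=snap('wrist','w5.png'); print(s['position'],s['force'],s['opening'])
cv2.imwrite('pics/w5c.png',cv2.resize(cv2.imread('pics/w5.png')[100:300,130:380],None,fx=3,fy=3))
E
```

```text
time_s: 16.47
position: [0.5049, -0.2234, 0.2122]
tcp_rot: [[0.181, 0.983, -0.001], [0.983, -0.181, 0.0], [0.0, -0.001, -1.0]]
force: [-0.5, 0.3, 0.5]
opening: 0.008
[ 0.50490932 -0.22340802  0.21221251] [-0.50537457  0.31182672  0.47769791] 0.00787777556873152
```

View pics/w5c.png

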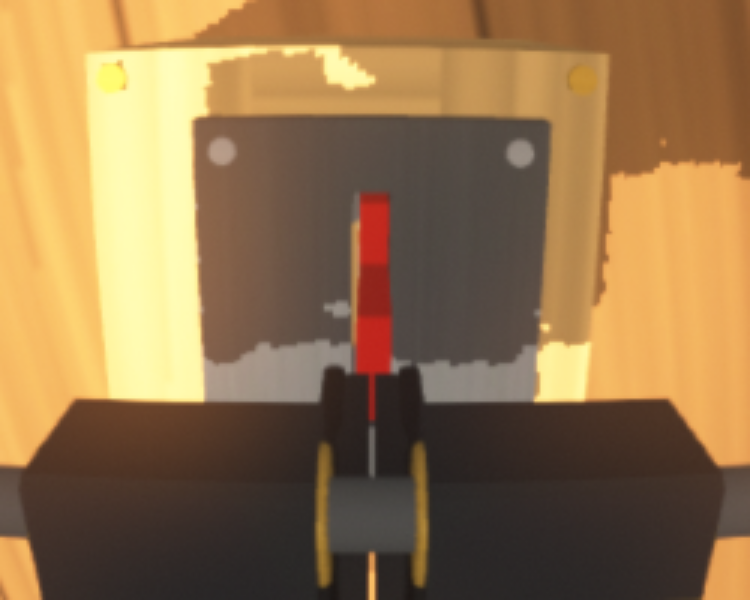

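The tag is held upright by the leaves at u≈374, and the shut fingers are centred over it at u≈372. Next I'll push on its top.

```bash
python3 -m jog '[[[0,0,10],[0,0,0],1],[[0,0,20],[0,0,0],1],[[0,0,25],[0,0,0],1],[[0,0,27],[0,0,0],1],[[0,0,28],[0,0,0],1],[[0,0,29],[0,0,0],1],[[0,0,30],[0,0,0],1],[[0,0,31],[0,0,0],1],[[0,0,32],[0,0,0],1],[[0,0,33],[0,0,0],1],[[0,0,34],[0,0,0],1],[[0,0,34],[0,0,0],1]]'
python3 -m jog '[[[0,0,1],[0,0,0],1],[[0,0,2],[0,0,0],1],[[0,0,3],[0,0,0],1],[[0,0,4],[0,0,0],1],[[0,0,5],[0,0,0],1],[[0,0,6],[0,0,0],1],[[0,0,7],[0,0,0],1],[[0,0,8],[0,0,0],1],[[0,0,8],[0,0,0],1]]'
```

```text
time_s: 17.52
position: [0.5051, -0.2239, 0.1804]
tcp_rot: [[0.181, 0.984, 0.001], [0.984, -0.181, -0.002], [-0.001, 0.001, -1.0]]
force: [-2.1, 0.6, 8.2]
opening: 0.008
time_s: 18.27
position: [0.5051, -0.2239, 0.1724]
tcp_rot: [[0.181, 0.984, 0.001], [0.984, -0.181, -0.002], [-0.001, 0.001, -1.0]]
force: [-1.8, 1.2, 8.8]
opening: 0.007
```

```bash
python3 -m jog '[[[0,0,1],[0,0,0],1],[[0,0,2],[0,0,0],1],[[0,0,3],[0,0,0],1],[[0,0,4],[0,0,0],1],[[0,0,5],[0,0,0],1],[[0,0,6],[0,0,0],1],[[0,0,7],[0,0,0],1],[[0,0,7],[0,0,0],1],[[0,0,7],[0,0,0],1]]'
python3 -m jog '[[[0,0,1],[0,0,0],1],[[0,0,2],[0,0,0],1],[[0,0,3],[0,0,0],1],[[0,0,4],[0,0,0],1],[[0,0,4],[0,0,0],1]]'
```

```text
time_s: 19.02
position: [0.505, -0.2235, 0.1635]
tcp_rot: [[0.181, 0.983, 0.0], [0.983, -0.181, 0.0], [0.0, 0.0, -1.0]]
force: [-1.0, 0.7, -0.3]
opening: 0.005
time_s: 19.43
position: [0.5048, -0.2234, 0.1592]
tcp_rot: [[0.181, 0.983, -0.001], [0.983, -0.181, 0.0], [0.0, -0.001, -1.0]]
force: [-0.6, -0.4, 0.1]
opening: 0.002
```

The force fell to zero, so the tag seems to have dropped. I'll back off upward and look.

```bash
python3 -m jog '[[[0,0,-20],[0,0,0],1],[[0,0,-60],[0,0,0],1],[[0,0,-100],[0,0,0],1],[[0,0,-130],[0,0,0],1],[[0,0,-130],[0,0,0],1],[[0,0,-130],[0,0,0],1],[[0,0,-130],[0,0,0],1],[[0,0,-130],[0,0,0],1]]'
python3 - <<'E'
from h import *
s=bot.read_state(); print(s['position'],s['force'])
a=snap('wrist','w6.png')[:,:,::-1]; b=snap('scene','s6.png')[:,:,::-1]; c=snap('top','t6.png')[:,:,::-1]
r=lambda i,f:cv2.resize(np.ascontiguousarray(i),None,fx=f,fy=f,interpolation=cv2.INTER_CUBIC)
o=np.zeros((600,800,3),np.uint8)
def put(i,x,y): o[y:y+i.shape[0],x:x+i.shape[1]]=i[:600-y,:800-x]
put(r(b[130:205,205:285],5),0,0); put(r(a[110:250,180:330],2.6),405,0); put(r(b[195:300,260:370],2),0,380); put(r(c[155:265,155:220],2),230,380)
put(r(c[180:250,295:370],2.5),405,380); cv2.imwrite('pics/c6.png',o)
E
```

```text
time_s: 20.1
position: [0.504, -0.2228, 0.2879]
tcp_rot: [[0.181, 0.983, -0.003], [0.983, -0.181, 0.002], [0.002, -0.003, -1.0]]
force: [-0.4, 0.1, -0.5]
opening: 0.005
[ 0.50397627 -0.22281402  0.28790031] [-0.43811392  0.08247038 -0.54047126]
```

View pics/c6.png

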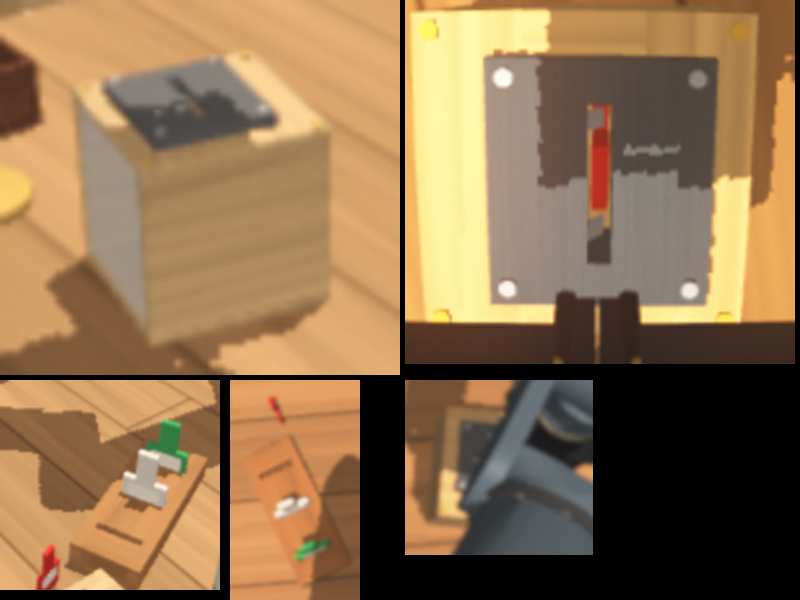

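The rack is unchanged, and nothing sticks out of the box. Red is visible through the slot, so I'll check how deep it is.

```bash
python3 - <<'E'
from h import *
a=cv2.imread('pics/w6.png')[145:215,240:270]; b=cv2.imread('pics/s6.png')[140:170,228:260]
o=np.zeros((600,800,3),np.uint8); A=cv2.resize(a,None,fx=8,fy=8,interpolation=cv2.INTER_NEAREST); B=cv2.resize(b,None,fx=15,fy=15,interpolation=cv2.INTER_NEAREST)
o[:560,:240]=A; o[:450,260:740]=B; cv2.imwrite('pics/c7.png',o)
s=bot.read_state(); R=np.array(s['tcp_rot']);p=np.array(s['position'])
c=vision.camera_info('wrist'); K=np.array(c['intrinsics']); M=np.linalg.inv(np.array(c['mount']))
def wp(q):
    q=M[:3,:3]@(np.array(q))+M[:3,3]; q=q*[1,-1,-1]; n=np.hypot(q[0],q[1]); th=np.arctan2(n,q[2])
    return (K[:2,:2]@(q[:2]/n*th)+K[:2,2]).round(1)
for zt in(.108,.13,.15):
    z=p[2]-zt
    print(zt,'tab top ends',wp([-.006+.013,0,z]),wp([-.006-.013,0,z]),'shoulder',wp([-.006+.03,0,z+.045]),wp([-.006+.013,0,z+.045]),'tab width',wp([-.006,.004,z])-wp([-.006,-.004,z]))
z=p[2]-.15; print('slot',wp([.027,0,z]),wp([-.039,0,z]))
E
```

```text
0.108 tab top ends [253.8 165.7] [253.8 187. ] shoulder [253.8 146. ] [253.8 158.8] tab width [6.8 0. ]
0.13 tab top ends [253.8 169.7] [253.8 192.3] shoulder [253.8 148.5] [253.8 161.9] tab width [7.2 0. ]
0.15 tab top ends [253.8 173.9] [253.8 197.7] shoulder [253.8 151. ] [253.8 165.1] tab width [7.6 0. ]
slot [253.8 154.8] [253.8 215.3]
```

View pics/c7.png

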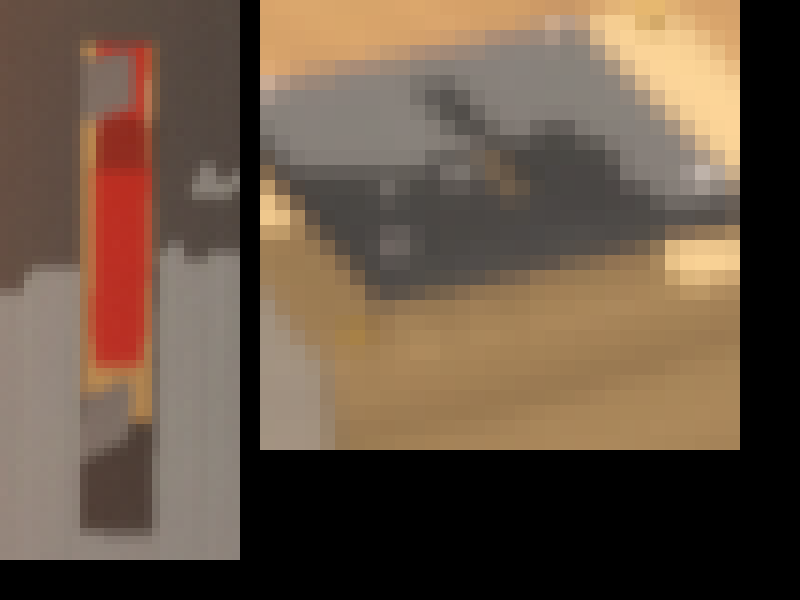

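```bash
python3 -m jog '[[[-30,0,0],[0,0,0],1],[[-60,0,0],[0,0,0],1],[[-85,0,0],[0,0,0],1],[[-85,0,0],[0,0,0],1],[[-85,0,0],[0,0,0],1],[[-85,0,0],[0,0,0],1],[[-85,0,0],[0,0,0],1]]'
python3 - <<'E'
from h import *
a=cv2.imread('pics/scene.png'); b=cv2.imread('pics/s6.png'); r=lambda i,f:cv2.resize(i,None,fx=f,fy=f,interpolation=cv2.INTER_NEAREST)
s=bot.read_state(); snap('wrist','w7.png'); print(s['position'].round(4),s['tcp_rot'].round(4).tolist())
w=cv2.imread('pics/w7.png')
c=vision.camera_info('wrist'); K=np.array(c['intrinsics']); M=np.linalg.inv(np.array(c['mount'])); R=np.array(s['tcp_rot']);p=np.array(s['position'])
def wp(q):
    q=R.T@(np.array(q)-p); q=M[:3,:3]@q+M[:3,3]; q=q*[1,-1,-1]; n=np.hypot(q[0],q[1]); th=np.arctan2(n,q[2])
    return (K[:2,:2]@(q[:2]/n*th)+K[:2,2])
u,v=wp([.5045,-.2287,.15]).round().astype(int); print(u,v)
o=np.zeros((600,800,3),np.uint8)
o[:560,:320]=r(w[v-35:v+35,u-20:u+20],8)
for k,i in enumerate((a,b)): C=r(i[140:200,215:255],5); o[k*300:k*300+300,330:530]=C
W=r(w[max(0,v-100):v+100,u-66:u+66],2); o[:W.shape[0],535:799]=W
cv2.imwrite('pics/c8.png',o)
E
```

```text
time_s: 20.83
position: [0.4895, -0.3058, 0.289]
tcp_rot: [[0.18, 0.984, -0.001], [0.984, -0.18, 0.001], [0.001, -0.001, -1.0]]
force: [0.6, 0.0, -0.4]
opening: 0.008
[ 0.4895 -0.3058  0.289 ] [[0.1801, 0.9836, -0.0009], [0.9836, -0.1801, 0.0014], [0.0012, -0.0012, -1.0]]
255 104
```

View pics/c8.png

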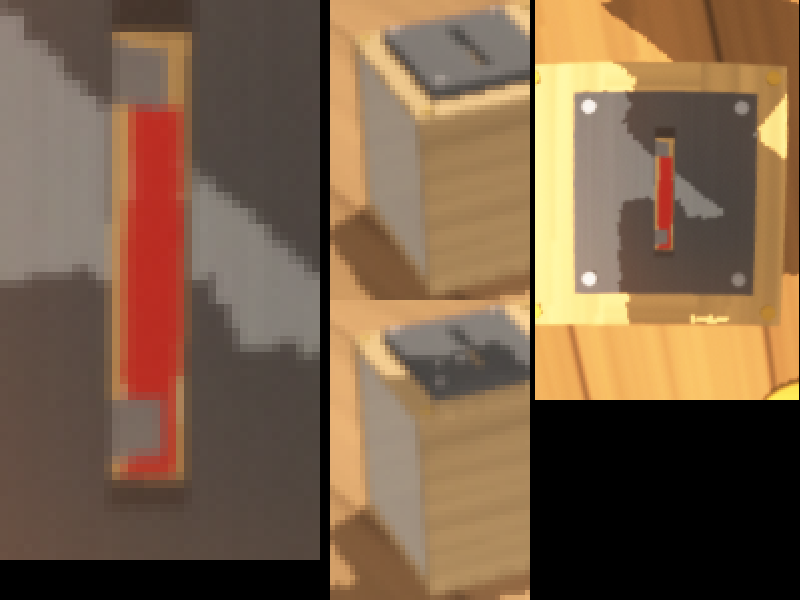

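```bash
python3 - <<'E'
from h import *
from scipy.optimize import least_squares
c=vision.camera_info('wrist'); K=np.array(c['intrinsics']); M=np.linalg.inv(np.array(c['mount']))
def wv(x,z):
    q=M[:3,:3]@np.array([x,0,z])+M[:3,3]; q=q*[1,-1,-1]; n=np.hypot(q[0],q[1]); th=np.arctan2(n,q[2]); return (K[:2,:2]@(q[:2]/n*th)+K[:2,2])[1]
# poses: 1 TCP z .2879 , 2 TCP z .289, shifted d in tool x
g=np.array([.504,-.2228]); h=np.array([.4895,-.3058]); d=(h-g)@[.18,.984]; print('shift',d)
def tri(v1,v2,t):
    r=least_squares(lambda q:[wv(q[0],.2879-q[1])-v1,wv(q[0]-d,.289-q[1])-v2],[0,.12],x_scale=.01); print(t,'x',r.x[0].round(4),'z',r.x[1].round(4),r.cost.round(3))
tri(150.3,68,'slot +end'); tri(211.3,131.5,'slot -end'); tri(166,94,'tab top + end'); tri(191,117.7,'tab top - end')
tri(145+110/8,69+105/8,'leaf inner edge')
E
```

```text
shift -0.08428200000000002
slot +end x 0.0314 z 0.1481 0.0
slot -end x -0.0331 z 0.1532 0.0
tab top + end x 0.0063 z 0.1064 0.0
tab top - end x -0.0207 z 0.1192 0.0
leaf inner edge x 0.0186 z 0.1261 0.0
```

```bash
python3 -c "
from rig import bot
print(bot.hand_in()); s=bot.read_state(); print(s['time_s'],s['force'])"
```

```text
the job is handed in; nothing more can be done
None
the job is handed in; nothing more can be done
```

I took the larger red tag from the rack and posted it upright through the slot. The fingers lowered it past the leaves, then I pushed on the tab top until the force fell to zero as it dropped. The job was handed in at about 21 s; no verdict is reported.

**Forces:** The highest reading between moves was about 11 N, at the leaves. There was no sign of contact with the plate on the way in.

**Last checks:**
- **Red tag:** Nothing sticks out of the slot, and the leaves have closed above the tag's shoulders. From two wrist views I put the tab top at about 0.106 m at one end. That fits a tag standing on the inner floor, with its centre near 0.06 m, under the 0.085 m limit.
- **Other tags:** The white and green tags are still in their grooves.
- **Arm:** It was clear of everything, with the gripper about 0.29 m up.
- **Bystanders:** I didn't compare the bottle, tumbler and candle holder before and after. The arm's path kept clear of them and the force readings showed no sign of contact.

**Checks that disagreed:** The other end of the tab top came out at about 0.119 m. Either the tag leans a little inside the box or that edge was poorly seen. The clear wall looked frosted in the scene camera, so I couldn't confirm the tag through it.

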